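# Ready the parts dryer: timer wheel and hot tray

### The arm

A 6-joint arm with a two-finger parallel gripper is mounted at the origin on a cart in front of the work surface, level with it; the furniture and walls round the work are solid. World frame = base frame: x ahead of the robot, y to its left, z up, the work surface at z = 0. Lengths are in m, angles in degrees, forces in N, time in s.
With the tool pointing down it reaches from about 0.25 to 0.725 m from the base axis. Payload 9.7 kg.
Tool frame: the origin (TCP) lies on the mounting face of the last link; the fingertips stand 173 mm ahead of it and the grasp point (between the pads) lies 155 mm ahead of it; z points along the fingers, y is the line along which they close (so a half turn about z gives the same grasp; the last joint's range is limited). The gripper opens to 85 mm and grips with 20 to 120 N. Pads are 22 mm wide; open, the fingers measure 114 mm over their backs; the gripper's body (76 mm by 85 mm) begins 54 mm behind the grasp point. The pads swing forward as they close: fully open they stand 13 mm farther back than shut.
Start: joints at [-65.031, 4.979, 10.078, 95.1, 0, 90], TCP at [0.232, -0.499, 0.405] pointing down, gripper open.
Joint ranges: [-179.16, 179.16], [-48.56, 103.87], [-65.8, 70.77], [-126.05, 130.52], [-82.76, 87.17], [-180, 180]. Speed limits (degrees/s): [127.2, 127.2, 147.25, 180, 180, 180].

### API

Orientations are given as [roll, pitch, yaw] about the fixed x, y, z axes, in that order (R = Rz(yaw) Ry(pitch) Rx(roll)).
In Python, from workcell import bot, camera, camera_model, outline_of, pinpoint gives the robot as it stands.
- The arm moves only by the tool move_arm, never from a script. Its arguments are lists of equal length, an entry for each row: "jaw": the closure, from 0 (fully open) to 1 (shut); "delta_pos": the shift along the world's x, y, z in m, a list of three; "yaw": the turn about the world's z in rad. In form: {"jaw": [jaw, ...], "delta_pos": [[dx, dy, dz], ...], "yaw": [yaw, ...]}. A call has 1 to 10 rows; each row shifts and turns the commanded pose from where the row before left it; what a row does not reach is not made up. A row lasts 1/12 s, in which the tool goes at most 41.7 mm and 7.16 degrees, less where a joint would pass 70% of its speed; a pose out of reach is approached as far as the arm can. A call with a gripper value outside its range is refused whole. The fingers move at their own pace and stop on an object; "force" is the grip in N (left out, the last holds). Time passes only in rows, so rows that do not move let the fingers close. It gives the time, the measured TCP pose, the force, the opening and the grip force at its end, in the units of the state.
- bot.get_obs(): the state, without advancing time (a new reading comes with each control period).
- camera(name): name is "scene" or "top" or "wrist"; returns the picture (400x640x3 uint8, red, green, blue); there is no depth.
- camera_model(name): a dict with "fx", "fy", "cx", "cy" (pixels), "k1" (the pictures are not rectified: a ray, as slopes to the right and down, at radius r is drawn at 1 + k1 r^2 times it, then the intrinsics apply), "R" (3x3) and "t" (3): a world point X has camera coordinates R X + t. Camera axes: x right, y down, z forward; pixel columns grow to the right and rows downward; lengths in m; the calibration is good to about 2 mm. A picture is of the moment at which its call begins: read the wrist's pose just before it. camera_model takes no time and is no camera call; for the wrist camera it gives the pose at the moment of the call.
- bot.job_done(): hands the job in; it is judged then, once.
Trained networks look in the newest picture that a camera, given by its name, has taken for a name from the list of things; names that differ only in an ending like _2 or _b are one class to them, and where a whole thing is asked for, a point or a joint stands for the part that bears it (a point fixed in the world has none). Each returns a list of dicts, best first, with "confidence" (0 to 1); they miss things now and then, are a little off and sometimes report something else, mostly with a low value. They report only what shows in the picture. A call takes as long as a camera call.
- outline_of(camera, thing): "mask" (400x640 bool, what is visible of it) and "xy" ([column, row] in pixels, amid what is visible of it).
- pinpoint(camera, thing): "xy" ([column, row] in pixels: a listed point, or the origin of a listed thing).
The state is a dict: "time": time; "q": joint angles; "qd": joint speeds; "joint_efforts": joint torques, N m; "ee_pos": TCP position; "tcp_rot": TCP orientation; "wrist_force": force on the tool from outside, world axes, zero at the start; "torque": the same for the moment, N m; "opening": finger opening in m; "grasp_force": force on a finger pad.
Only numpy, scipy, OpenCV 4.12 (cv2) and the standard library are available. Lean on these libraries where they do the work, as an engineer would, in place of code of your own. Each camera call takes 0.05 s, during which the arm holds its last target. There are 200 camera calls.

### The job

Get the parts dryer ready for the next batch: roll its timer thumbwheel with a fingertip until the window shows 5, and draw the hot tray fully out to its stop with the tray hook in the hole of the tray's tongue. Do not touch the hot tray with the gripper or arm, keep the steel hook off the plastic wheel, and finish with the hook laid back in its cradle.

Things in the scene. Friction and masses are not known exactly. Their poses are not given: they have to be found in the camera images.
- dryer: fixed pale parts dryer, 150 (x) x 190 (y) x 93 mm high; origin at the centre of its underside, x to its back, y to its left (where the tray leaves), z up. A thumbwheel stands out of a slot in its flat top (slot 43 mm before and behind the wheel's axis); right of the wheel a grey hood, as high as the wheel, covers the number drum and has one window facing forward and up
- wheel_mid (a point): point on the thumbwheel's axis in the middle of its ridged rim, 20 mm in front and 22 mm left of the dryer's origin, 75 mm up; the wheel turns about the dryer's y axis. The dryer's top is 18 mm above this point; the hood of the number drum begins 25 mm to the right of it
- wheel_rim: the black thumbwheel and its white number drum; origin on the axis, 22 mm right of wheel_mid; it turns with the wheel. Rim 44 mm wide, smooth core of radius 29 mm, eight 7 mm thick ridges along y, 45 degrees apart, reaching radius 40 mm. At every click stop one ridge stands 22.5 degrees in front of the top and one 22.5 degrees behind it
- timer_wheel (a joint): turn of the thumbwheel in rad: 0 shows number 0, each click of 0.785 rad (45 degrees) the next, up to 7, with end stops at 0 and 7; number 5 is at 3.927. Rolling its top away from the front (to the dryer's +x) raises the number. Sprung click stops (about 2 N at the rim) pull it into the nearest number. It starts at 0, 1, 2 or 3
- tray (a joint): travel of the sliding tray in m, 0 shut, 0.07 at the outer stop; it leaves to the dryer's left (+y) and stays where it is left (friction about 1.5 N)
- tray_pan: the bright metal hot tray with a 124 x 29 mm front plate on the dryer's left side, and on that a level tongue 50 mm wide, 38 mm long, 4 mm thick, its upper face 22 mm above the counter; axes as the dryer's. When shut its origin is the dryer's origin
- tray_hole (a point): centre of the round 22 mm finger hole through the tray's tongue, at the tongue's upper face, 20 mm out from the tray's front plate
- tray_hook: loose tray hook, 100 g: red handle 100 x 18 x 22 mm (x, y, z) with the origin at its centre, a 6 mm steel rod runs on from its +x end and bends straight down 85 mm from the origin, to 45 mm below it. It lies level in its cradle, hooked end down and free, and is gripped from above across its 18 mm
- hook_tip (a point): lower end of the hook's downward steel prong, at (85, 0, -45) mm from the hook's origin
- cradle: fixed grey cradle, 104 x 56 mm base, x along the hook; two saddles 10 mm thick at 37 mm either side of the middle, 55 mm high, with cheeks that flare from 22 mm apart at the saddle to 45 mm at 77 mm height; the middle 64 mm are open for the fingers. Origin at the centre of its underside
- cradle_seat (a point): where the hook's origin lies when the hook rests in the cradle, 66 mm above the cradle's origin; the hook's x axis runs along the cradle's x

How it is judged (in metres and radians):
On the way:
1. the hook's prong stands in the tongue's hole and draws the tray out (value of joint tray above 0.03 m and horizontal distance between hook_tip and tray_hole below 0.016 m and height (world z) of hook_tip below 0.022 m and contact force between tray_hook and tray_pan above 0.3 N), for 0.1 s.
At the end, for the whole second after the job is handed in: the wheel rests at number 5 (within 0.15 rad), the tray is out by more than 62 of its 70 mm, and the hook lies still, level and released in its cradle (its centre within 22 mm of the seat, along the cradle within 0.2 rad) (value of joint timer_wheel between 3.777 and 4.077 rad and value of joint tray above 0.062 m and distance between tray_hook and cradle_seat below 0.022 m and angle between tray_hook's own z axis and vertical below 0.2 rad and angle between the x axis of tray_hook and the x axis of cradle, either way round below 0.2 rad and linear speed of tray_hook below 0.02 m/s); the robot touches nothing.
It fails at once if the gripper or arm touches the hot tray (contact force between any of the fingers, the arm and tray_pan above 0.5 N).
It fails at once if the steel hook is pressed on the wheel (contact force between tray_hook and wheel_rim above 0.5 N).
It also fails if it takes over 72 s, if anything falls off the work surface, if the arm or the gripper's body presses on something with over 40 N, if the wrist force passes 120 N, or if a joint passes its speed limit or range.

## Working session

There is one attempt and no reset: what is moved stays moved. The work goes in short steps, Python scripts to look and compute and a tool call to move; the robot and the scene stay as the last step left them, time stands still between calls to the robot, and variables do not carry over. Pictures are saved under pics/ and viewed, at most 10 in all, crops included, and the job is handed in when it is done.

Besides the shell and the picture viewer there is one more tool, called after "Request:" by a JSON object that holds its "api" and its "payload", one argument or row to a line. move_arm: Moves the arm, as the interface text tells. Its arguments: {"type":"object","properties":{"jaw":{"type":"array"},"delta_pos":{"type":"array"},"yaw":{"type":"array"},"force":{"type":"number"}},"required":["jaw","delta_pos","yaw"]}

```bash
mkdir -p pics; ls; cat > h.py <<'E'
import numpy as np, cv2
from scipy.optimize import least_squares
from workcell import bot, camera, camera_model, outline_of, pinpoint
np.set_printoptions(precision=4,suppress=True)
def proj(m,X):
    c=np.asarray(m["R"])@np.asarray(X,float)+np.asarray(m["t"]); s=c[:2]/c[2]; s=s*(1+m["k1"]*(s@s))
    return np.array([m["fx"]*s[0]+m["cx"],m["fy"]*s[1]+m["cy"]])
def ray(m,xy):
    d=np.array([(xy[0]-m["cx"])/m["fx"],(xy[1]-m["cy"])/m["fy"]]); s=d.copy()
    for _ in range(20): s=d/(1+m["k1"]*(s@s))
    R=np.asarray(m["R"]); return -R.T@np.asarray(m["t"]), R.T@np.r_[s,1]
def atz(m,xy,z):
    o,d=ray(m,xy); return o+d*(z-o[2])/d[2]
def save(n,im): cv2.imwrite("pics/"+n,im[:,:,::-1])
E
python3 - <<'E'
from h import *
o=bot.get_obs(); print(o["time"],o["ee_pos"],o["tcp_rot"],o["opening"])
ims=[]
for c in ("scene","top","wrist"):
    im=camera(c); ims.append(im); m=camera_model(c); save(c+"0.png",im)
    print(c, m["fx"],m["k1"], -np.array(m["R"]).T@m["t"])
    for t,z in (("dryer",0),("wheel_mid",.075),("tray_hole",.022),("tray_hook",.066),("hook_tip",.021),("cradle",0),("cradle_seat",.066)):
        for r in pinpoint(c,t)[:2]: print(t,round(r["confidence"],2),np.round(r["xy"],1),atz(m,r["xy"],z))
save("st.png",cv2.resize(np.vstack(ims[:2]),(480,600)))
print(bot.get_obs()["time"])
E
```

```text
pics
0.0 [ 0.2321 -0.4986  0.404 ] [-179.922    -0.0001   24.967 ] 0.08540841438658457
scene 482.29748750478757 -0.004318846227550429 [0.0219 0.4989 0.7261]
dryer 0.72 [257.1 259. ] [0.4956 0.0448 0.    ]
wheel_mid 0.93 [257.2 245.2] [0.4691 0.0663 0.075 ]
tray_hole 0.81 [220.5 294.6] [0.4769 0.1615 0.022 ]
tray_hook 0.81 [377.1 175.2] [ 0.4055 -0.2568  0.066 ]
tray_hook 0.3 [378.  172.7] [ 0.4085 -0.2658  0.066 ]
hook_tip 0.67 [380.5 166.1] [ 0.4434 -0.3439  0.021 ]
hook_tip 0.61 [379.2 177.8] [ 0.4226 -0.3029  0.021 ]
cradle 0.78 [375.7 198.2] [ 0.4023 -0.2571  0.    ]
cradle_seat 0.53 [378.1 170.4] [ 0.4126 -0.2731  0.066 ]
top 393.02503926682886 -0.016902549478870894 [ 0.295  -0.1535  0.9445]
dryer 0.86 [256.9 186.4] [0.4927 0.0444 0.    ]
dryer 0.34 [383.1 215.9] [ 0.4144 -0.2631  0.    ]
wheel_mid 0.94 [245.7 188.3] [0.4731 0.0543 0.075 ]
tray_hole 0.78 [203.1 190.6] [0.4802 0.171  0.022 ]
tray_hook 0.79 [386.7 218.8] [ 0.3994 -0.2632  0.066 ]
hook_tip 0.59 [417.9 204.4] [ 0.4379 -0.3435  0.021 ]
cradle 0.55 [377.8 221.3] [ 0.4016 -0.2499  0.    ]
cradle_seat 0.62 [416.2 207.1] [ 0.4248 -0.3302  0.066 ]
cradle_seat 0.61 [384.8 214.9] [ 0.4083 -0.2593  0.066 ]
wrist 358.83652681094696 -0.06899423240069792 [ 0.2921 -0.4695  0.3748]
1.2
```

View pics/st.png

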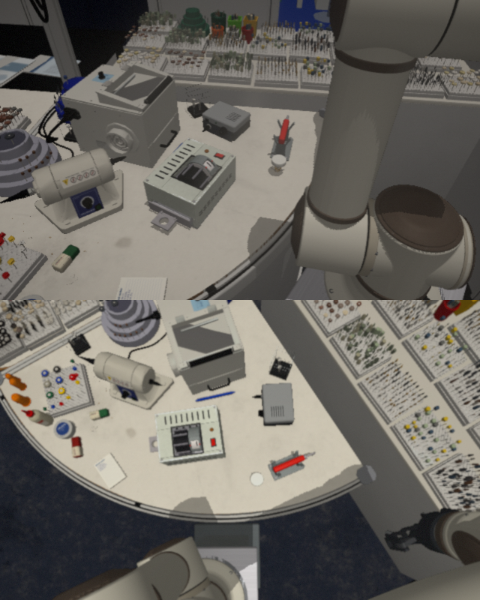

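```bash
cat >> h.py <<'E'
def P(p,X): # pose (x,y,yaw)
    c,s=np.cos(p[2]),np.sin(p[2]); X=np.atleast_2d(X); return np.c_[p[0]+c*X[:,0]-s*X[:,1],p[1]+s*X[:,0]+c*X[:,1],X[:,2]]
def fit(obs,p0): # obs: (model,xy,localpoint,weight)
    f=lambda p:np.concatenate([(proj(m,P(p,X)[0])-xy)*w for m,xy,X,w in obs])
    r=least_squares(f,p0,loss="soft_l1",f_scale=2); return r.x,f(r.x).reshape(-1,2)
DRY={"dryer":(0,0,0),"wheel_mid":(-.02,.022,.075),"tray_hole":(0,.115,.022)}
HOOK={"tray_hook":(0,0,.066),"hook_tip":(.085,0,.021),"cradle":(0,0,0),"cradle_seat":(0,0,.066)}
def observe(cams,D):
    obs=[]
    for c in cams:
        camera(c); m=camera_model(c)
        for t,X in D.items():
            r=pinpoint(c,t)
            if r and r[0]["confidence"]>.4: obs.append((m,np.array(r[0]["xy"]),X,r[0]["confidence"])) 
    return obs
def draw(im,m,p,pts,col,close=True):
    q=np.array([proj(m,X) for X in P(p,pts)]); cv2.polylines(im,[np.round(q*16).astype(int)],close,col,1,cv2.LINE_AA,4)
B=lambda hx,hy,z:np.array([(-hx,-hy,z),(hx,-hy,z),(hx,hy,z),(-hx,hy,z)])
E
python3 - <<'E'
from h import *
cr=[]
od=observe(("scene","top"),DRY); pd,rd=fit(od,[.49,.045,.1]); print("dryer",pd,rd.tolist())
oh=observe(("scene","top"),HOOK); ph,rh=fit(oh,[.40,-.26,-1.1]); print("hook",ph,rh.tolist())
def crop(c,p,w,h,k,ov):
    im=camera(c).copy(); m=camera_model(c)
    u,v=proj(m,[p[0],p[1],.05]).astype(int); 
    if ov:
        draw(im,m,pd,B(.075,.095,.093),(0,255,0)); draw(im,m,pd,B(.075,.095,0),(0,0,255))
        draw(im,m,pd,np.array([(-.025,.095,.022),(-.025,.133,.022),(.025,.133,.022),(.025,.095,.022)]),(255,0,255))
        draw(im,m,ph,B(.05,.009,.066),(0,255,0)); draw(im,m,ph,[(.05,0,.066),(.085,0,.066),(.085,0,.021)],(0,0,255),False); draw(im,m,ph,B(.052,.028,0),(255,0,255))
    return cv2.resize(im[v-h:v+h,u-w:u+w],None,fx=k,fy=k,interpolation=cv2.INTER_CUBIC)
a=np.hstack([crop("scene",pd,65,60,3,False),crop("scene",pd,65,60,3,True)])
b=np.hstack([crop("top",pd,65,40,3,True),crop("top",ph,33,40,3,True),crop("scene",ph,32,40,3,True)])
save("fit.png",np.vstack([a,b])); print(a.shape,b.shape)
E
```

```text
dryer [0.4956 0.0414 0.1135] [[-0.03692811112211132, 1.791641611587819], [-2.5976514819422087, 0.7637801924870368], [1.399366679787945, -2.495798197939462], [0.2950300186912415, 1.1906427824100774], [-0.5534615064971147, -0.5683284968768751], [0.8836419169111954, 0.5429643365794748]]
hook [ 0.4046 -0.2601 -1.1879] [[1.2959482068439059, -0.7368971252023144], [0.5937563501837787, -1.613305148226179], [0.4095072289306472, 0.5451768830810578], [-1.7122448395747323, -0.1508282248954771], [-1.1510836557242783, -0.5129119828982311], [0.4096214894106998, -2.6475831208334313], [0.42487412579632633, 1.0923324065082365]]
(360, 780, 3) (240, 780, 3)
```

View pics/fit.png

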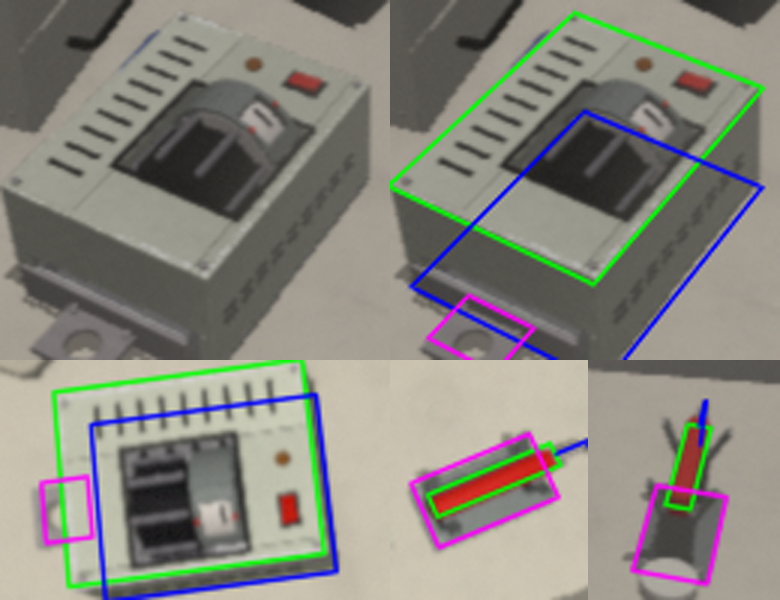

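Request:
{"api": "move_arm", "payload": {
  "jaw": [0,0,0,0,0,0,0,0,0],
  "delta_pos": [
    [0.015,0.035,0],
    [0.015,0.035,0],
    [0.015,0.035,0],
    [0.015,0.035,0],
    [0.015,0.035,0],
    [0.015,0.035,0],
    [0.015,0.035,0],
    [0.015,0.035,0],
    [0.015,0.035,0]
  ],
  "yaw": [0.078,0.078,0.078,0.078,0.078,0.078,0.078,0.078,0.078]
}}

```text
time: 3.1
ee_pos: [0.3673, -0.1818, 0.4049]
tcp_rot: [180.0, 0.0, 65.4]
wrist_force: [1.6, -0.5, 0.1]
opening: 0.0857
grasp_force: 0.0
```

Request:
{"api": "move_arm", "payload": {
  "jaw": [0,0,0,0,0,0,0,0,0],
  "delta_pos": [
    [0.015,0.035,0],
    [0.015,0.035,0],
    [0.015,0.035,0],
    [0.015,0.035,0],
    [0.015,0.035,0],
    [0.015,0.035,0],
    [0.015,0.035,0],
    [0,0,0],
    [0,0,0]
  ],
  "yaw": [0.078,0.078,0.078,0.078,0.078,0.078,0.078,0,0]
}}

```text
time: 3.85
ee_pos: [0.4725, 0.0631, 0.4042]
tcp_rot: [-179.9, 0.0, 96.7]
wrist_force: [0.1, -0.9, -0.3]
opening: 0.0852
grasp_force: 0.0
```

```bash
python3 - <<'E'
from h import *
o=bot.get_obs(); print(o["time"],o["ee_pos"],o["tcp_rot"],o["q"])
im=camera("wrist"); m=camera_model("wrist"); R=np.array(m["R"]); print(-R.T@m["t"]); print(R)
obs=[]
for c in ("wrist","scene","top"):
    if c!="wrist": camera(c)
    mm=camera_model(c)
    for t,X in {**DRY,"tray_hole":(0,.121,.022),"tray_pan":(0,0,0)}.items():
        r=pinpoint(c,t)
        if r: print(c,t,round(r[0]["confidence"],2),np.round(r[0]["xy"],1)); 
        if r and r[0]["confidence"]>.4: obs.append((mm,np.array(r[0]["xy"]),X,r[0]["confidence"]))
pd,rd=fit(obs,[.49,.045,.1]); print(pd,rd.round(1).tolist())
big=im.copy()
draw(big,m,pd,B(.075,.095,.093),(0,255,0)); draw(big,m,pd,np.array([(-.025,.095,.022),(-.025,.139,.022),(.025,.139,.022),(.025,.095,.022)]),(255,0,255))
save("w1.png",big); np.save("pd.npy",pd)
E
```

```text
3.85 [0.4725 0.0631 0.4042] [-179.9434    0.0014   96.6672] [ 7.6027 -5.0054  0.0433 95.1053 -0.0005 90.9355]
[0.4638 0.1293 0.3746]
[[ 0.9934  0.1147 -0.0006]
 [ 0.1107 -0.9578  0.2652]
 [ 0.0299 -0.2636 -0.9642]]
wrist dryer 0.6 [336.7 185.2]
wrist wheel_mid 0.65 [313.7 181.2]
scene dryer 0.89 [255.3 258.4]
scene wheel_mid 0.75 [257.2 242.8]
scene tray_hole 0.75 [377.9 171.6]
top dryer 0.7 [257.7 184.7]
top wheel_mid 0.82 [248.2 186.9]
top tray_hole 0.6 [259.2 187.2]
top tray_pan 0.61 [207.1 190.9]
[0.4847 0.0726 2.1627] [[-3.8, -18.2], [4.9, 12.3], [-3.2, 10.4], [3.5, -5.0], [-48.1, 70.1], [-8.5, 3.6], [1.8, -0.5], [6.9, 25.2], [23.4, -0.7]]
```

View pics/w1.png

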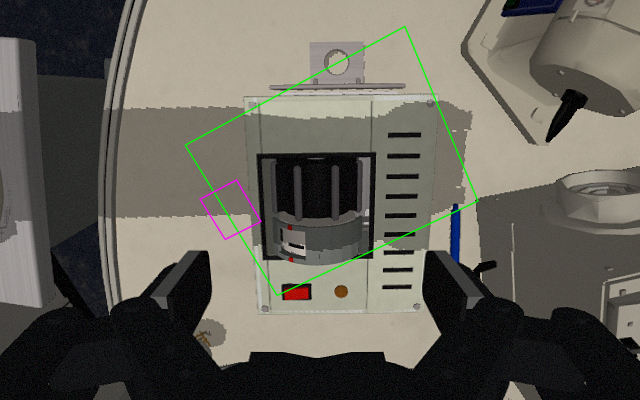

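```bash
python3 - <<'E'
from h import *
im=camera("wrist"); m=camera_model("wrist")
L=[((245,97),(-.075,.095,.093)),((438,96),(.075,.095,.093)),((258,314),(-.075,-.095,.093)),((429,312),(.075,-.095,.093))]
obs=[(m,np.array(a,float),X,1) for a,X in L]
pd,rd=fit(obs,[.495,.041,.11]); print(pd,np.degrees(pd[2]),rd.round(1).tolist())
h=atz(m,(336.5,62),.022); print("hole",h); 
c,s=np.cos(pd[2]),np.sin(pd[2]); d=h[:2]-pd[:2]; print("hole local",c*d[0]+s*d[1],-s*d[0]+c*d[1])
print("wheel",P(pd,[(-.02,.022,.075)]))
# compare with scene and top
for n in("scene","top"):
    mm=camera_model(n); print(n,[proj(mm,P(pd,X)[0]).round(1).tolist() for X in((-.02,.022,.075),(0,0,0),(0,.121,.022))])
np.save("pd.npy",pd)
b=im.copy()
draw(b,m,pd,B(.075,.095,.093),(0,255,0)); draw(b,m,pd,np.array([(-.02,.022-.022,.115),(-.02,.022+.022,.115)]),(255,0,255),False)
A=cv2.resize(b[30:330,220:450],None,fx=2,fy=2)
N=cv2.resize(im[215:270,265:330],None,fx=3,fy=3,interpolation=cv2.INTER_CUBIC); N=cv2.rotate(N,cv2.ROTATE_90_COUNTERCLOCKWISE)
A[:N.shape[0],-N.shape[1]:]=N
save("w2.png",A)
E
```

```text
[0.4957 0.0383 0.1298] 7.436237801560847 [[-0.7, 0.3], [2.3, -1.3], [1.0, 1.0], [-4.7, 0.2]]
hole [0.4787 0.163  0.022 ]
hole local -0.0007001086468588109 0.1258579805287606
wheel [[0.473  0.0576 0.075 ]]
scene [[258.8, 241.5], [259.2, 257.0], [220.5, 292.6]]
top [[244.3, 188.3], [259.4, 185.2], [208.3, 190.6]]
```

View pics/w2.png

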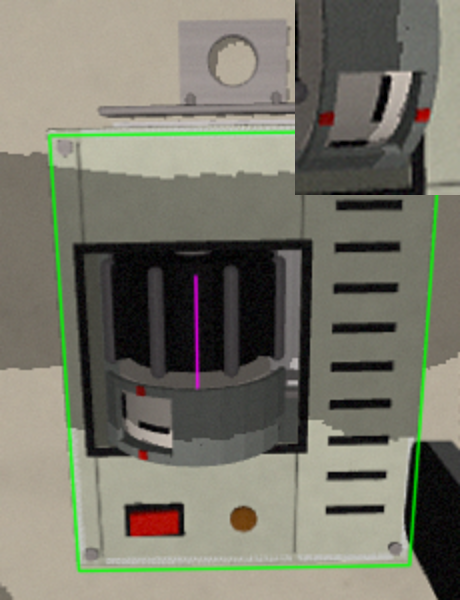

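Request:
{"api": "move_arm", "payload": {
  "jaw": [0.3,0.3,0.3,0.3,0.3,0.3],
  "delta_pos": [
    [0.006,-0.004,-0.025],
    [0,0,-0.025],
    [0,0,-0.025],
    [0,0,-0.025],
    [0,0,0],
    [0,0,0]
  ],
  "yaw": [0,0,0,0,0,0],
  "force": 30
}}

```text
time: 5.15
ee_pos: [0.4778, 0.0574, 0.3042]
tcp_rot: [-179.9, 0.0, 96.5]
wrist_force: [0.8, -0.2, 0.8]
opening: 0.0599
grasp_force: 0.0
```

```bash
python3 - <<'E'
from h import *
o=bot.get_obs(); print(o["ee_pos"],o["tcp_rot"],o["opening"],o["wrist_force"])
im=camera("wrist"); save("w3.png",im); s=camera("scene"); save("s3.png",s)
a=cv2.resize(im[100:400],(640,300)); b=cv2.resize(s[150:290,190:450],(640,345))
save("c3.png",np.vstack([a,b[:300]]))
E
```

```text
[0.4778 0.0574 0.3042] [-179.8773    0.0023   96.4757] 0.05987742364537985 [ 0.78  -0.198  0.778]
```

View pics/c3.png

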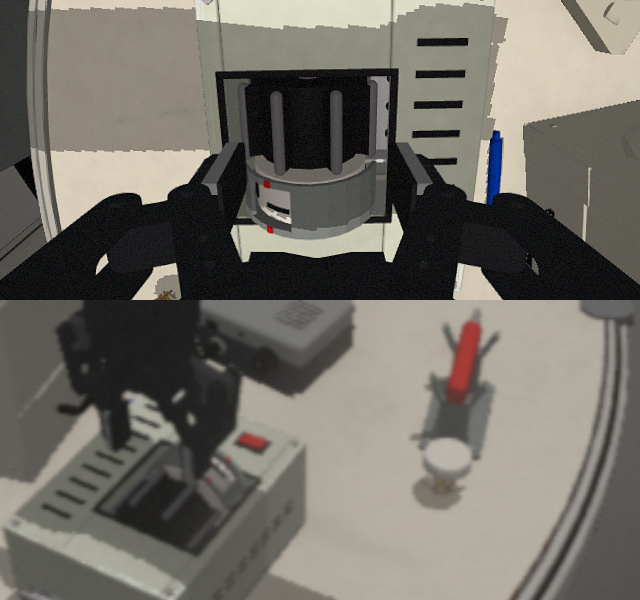

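```bash
python3 - <<'E'
from h import *
o=bot.get_obs(); m=camera_model("wrist"); yw=np.radians(o["tcp_rot"][2]); tx=np.array([np.cos(yw),np.sin(yw),0]); ty=np.array([np.sin(yw),-np.cos(yw),0]); p=o["ee_pos"]
for xy in((243,243),(396,243),(214,288),(430,290)):
    O,d=ray(m,xy)
    for s in(.011,-.011):
        t=((p-O)@tx+s)/(d@tx); X=O+t*d; print(xy,s,"ty",(X-p)@ty,"depth",p[2]-X[2],"z",X[2])
print("wheel rel", P(np.load("pd.npy"),[(-.02,.022,.075)])[0]-p)
E
```

```text
(243, 243) 0.011 ty -0.030024535134557013 depth 0.164309080154905 z 0.14211746443294163
(243, 243) -0.011 ty -0.04143691137841192 depth 0.21634231895361572 z 0.09008422563423091
(396, 243) 0.011 ty 0.031941521438958044 depth 0.1642839847876118 z 0.14214255980023482
(396, 243) -0.011 ty 0.044511729254288916 depth 0.2163075109825377 z 0.09011903360530893
(214, 288) 0.011 ty -0.03212792293522494 depth 0.1285413875265827 z 0.17788515706126393
(214, 288) -0.011 ty -0.04435436864755952 depth 0.1667315363741976 z 0.13969500821364902
(430, 290) 0.011 ty 0.03456344874202517 depth 0.12722828520853052 z 0.1791982593793161
(430, 290) -0.011 ty 0.04814841520781621 depth 0.16491022700760363 z 0.141516317580243
wheel rel [-0.0054  0.0001 -0.2314]
```

Request:
{"api": "move_arm", "payload": {
  "jaw": [0.3,0.3,0.3,0.3,0.3,0.3,0.3,0.3,0.3],
  "delta_pos": [
    [0,0,-0.017],
    [0,0,-0.016],
    [0,0,0],
    [0.008,0.001,0],
    [0.008,0.001,0],
    [0.008,0.001,0],
    [0.008,0.001,0],
    [0,0,0],
    [0,0,0]
  ],
  "yaw": [0,0,0,0,0,0,0,0,0]
}}

```text
time: 6.0
ee_pos: [0.5109, 0.0615, 0.2722]
tcp_rot: [180.0, -0.0, 96.5]
wrist_force: [0.2, 0.3, 4.2]
opening: 0.0597
grasp_force: 2.4
```

```bash
cat > look.py <<'E'
from h import *
import sys
o=bot.get_obs(); print(o["time"],o["ee_pos"],o["wrist_force"])
im=camera("wrist"); s=camera("scene"); t=camera("top")
a=cv2.resize(im[170:340,200:440],(480,340)); b=cv2.resize(s[180:280,200:310],(300,273)); c=cv2.resize(t[150:220,215:295],(300,262))
z=np.zeros((540,790,3),np.uint8); z[:340,:480]=a; z[:273,485:785]=b; z[276:538,485:785]=c; save(sys.argv[1],z)
E
python3 look.py k1.png
```

```text
6.0 [0.5109 0.0615 0.2722] [0.2173 0.3189 4.231 ]
```

View pics/k1.png

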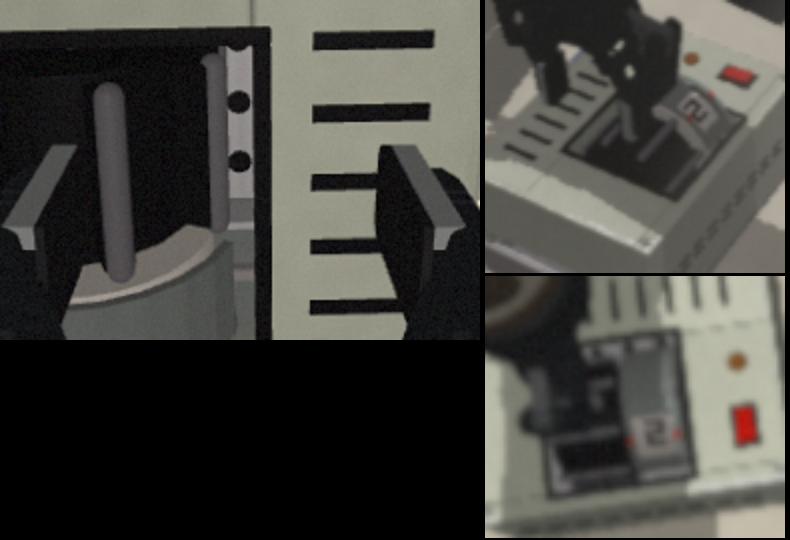

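Request:
{"api": "move_arm", "payload": {
  "jaw": [0.3,0.3,0.3,0.3,0.3,0.3,0.3,0.3,0.3,0.3],
  "delta_pos": [
    [0,0,0.02],
    [-0.017,-0.002,0],
    [-0.016,-0.002,0],
    [0,0,-0.019],
    [0,0,0],
    [0.008,0.001,0],
    [0.008,0.001,0],
    [0.008,0.001,0],
    [0.008,0.001,0],
    [0,0,0]
  ],
  "yaw": [0,0,0,0,0,0,0,0,0,0]
}}

```text
time: 6.98
ee_pos: [0.5109, 0.0616, 0.2727]
tcp_rot: [180.0, -0.0, 96.5]
wrist_force: [-0.5, -0.2, 1.6]
opening: 0.0595
grasp_force: 0.4
```

```bash
python3 look.py k2.png
```

```text
6.9833 [0.5109 0.0616 0.2727] [-0.4755 -0.1951  1.5916]
```

Request:
{"api": "move_arm", "payload": {
  "jaw": [0.3,0.3,0.3,0.3,0.3,0.3,0.3,0.3,0.3,0.3],
  "delta_pos": [
    [0,0,0.02],
    [-0.016,-0.002,0],
    [-0.016,-0.002,0],
    [0,0,-0.02],
    [0,0,0],
    [0.008,0.001,0],
    [0.008,0.001,0],
    [0.008,0.001,0],
    [0.008,0.001,0],
    [0,0,0]
  ],
  "yaw": [0,0,0,0,0,0,0,0,0,0]
}}

```text
time: 7.97
ee_pos: [0.5109, 0.0616, 0.2728]
tcp_rot: [180.0, -0.0, 96.5]
wrist_force: [-1.3, -0.7, 1.4]
opening: 0.06
grasp_force: 0.4
```

```bash
python3 look.py k3.png; python3 -c "
import cv2,numpy as np
cv2.imwrite('pics/k23.png',cv2.resize(np.hstack([cv2.imread('pics/k2.png')[:,485:],cv2.imread('pics/k3.png')[:,485:]]),(610,540)))"
```

```text
7.9667 [0.5109 0.0616 0.2728] [-1.3416 -0.718   1.3975]
```

View pics/k23.png

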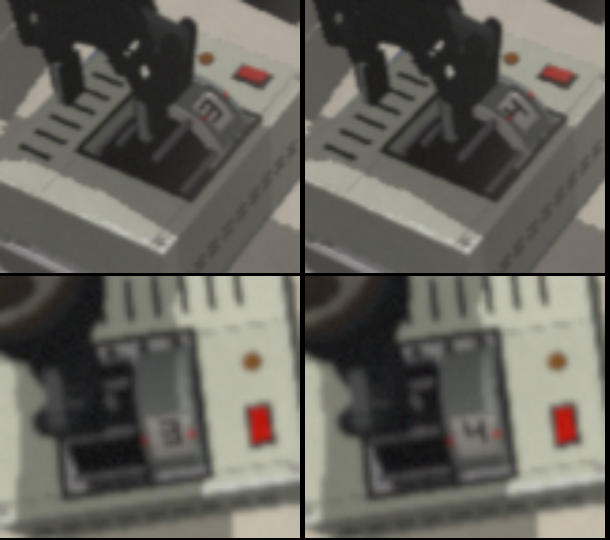

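Request:
{"api": "move_arm", "payload": {
  "jaw": [0.3,0.3,0.3,0.3,0.3,0.3,0.3,0.3,0.3,0.3],
  "delta_pos": [
    [0,0,0.02],
    [-0.016,-0.002,0],
    [-0.016,-0.002,0],
    [0,0,-0.02],
    [0,0,0],
    [0.008,0.001,0],
    [0.008,0.001,0],
    [0.008,0.001,0],
    [0.008,0.001,0],
    [0,0,0]
  ],
  "yaw": [0,0,0,0,0,0,0,0,0,0]
}}

```text
time: 8.95
ee_pos: [0.5109, 0.0616, 0.2728]
tcp_rot: [180.0, 0.0, 96.5]
wrist_force: [-1.1, 1.2, 2.0]
opening: 0.06
grasp_force: 0.4
```

Request:
{"api": "move_arm", "payload": {
  "jaw": [0.3,0.3,0.3,0,0,0,0,0,0,0],
  "delta_pos": [
    [0,0,0.025],
    [0,0,0.035],
    [0,0,0.035],
    [-0.012,-0.035,0.005],
    [-0.012,-0.035,0],
    [-0.012,-0.035,0],
    [-0.012,-0.035,0],
    [-0.012,-0.035,0],
    [-0.012,-0.035,0],
    [-0.012,-0.035,0]
  ],
  "yaw": [0,0,0,0.04,0.04,0.04,0.04,0.04,0.04,0.03]
}}

```text
time: 9.78
ee_pos: [0.4245, -0.1852, 0.373]
tcp_rot: [180.0, 0.0, 112.1]
wrist_force: [0.2, -0.3, 0.3]
opening: 0.0856
grasp_force: 0.0
```

```bash
python3 look.py k4.png; python3 - <<'E'
from h import *
o=bot.get_obs(); print(o["ee_pos"],o["tcp_rot"])
im=camera("wrist"); m=camera_model("wrist"); save("w4.png",im)
for t in HOOK:
    for r in pinpoint("wrist",t)[:2]: print(t,r["confidence"],r["xy"],atz(m,r["xy"],HOOK[t][2]))
E
```

```text
9.7833 [ 0.4245 -0.1852  0.373 ] [ 0.243  -0.3073  0.2908]
[ 0.4246 -0.1857  0.3728] [179.9996   0.0119 111.6899]
tray_hook 0.83 [262.8, 252.2] [ 0.4042 -0.2546  0.066 ]
hook_tip 0.85 [266.1, 310.5] [ 0.4298 -0.3368  0.021 ]
cradle_seat 0.89 [261.1, 250.8] [ 0.4025 -0.254   0.066 ]
```

```bash
cat > hk.py <<'E'
from h import *
im=camera("wrist"); m=camera_model("wrist"); o=bot.get_obs()
h=cv2.cvtColor(im,cv2.COLOR_RGB2HSV); M=(((h[...,0]<8)|(h[...,0]>172))&(h[...,1]>140)&(h[...,2]>60)).astype(np.uint8)
n,l,s,_=cv2.connectedComponentsWithStats(M); k=1+np.argmax(s[1:,4]); v,u=np.where(l==k); print(s[k])
X=np.array([atz(m,(a,b),.077)[:2] for a,b in zip(u,v)])
r=cv2.minAreaRect((X*1000).astype(np.float32)); print(o["ee_pos"],o["tcp_rot"][2],r)
print(np.degrees(np.arctan2(*np.linalg.svd(X-X.mean(0),full_matrices=False)[2][0][::-1])),X.mean(0))
E
python3 hk.py; python3 -c "
import cv2,numpy as np
a=cv2.imread('pics/w4.png')[60:400]; b=cv2.imread('pics/k4.png')[:,485:]; b=cv2.resize(b,(165,300))
z=np.zeros((340,800,3),np.uint8); z[:,:640]=a; z[:300,640:800]=b[:,:160]; cv2.imwrite('pics/v8.png',z)"
```

```text
[ 241  197   29  116 2632]
[ 0.4257 -0.1826  0.3727] 112.04449612660277 ((401.3041687011719, -254.07154846191406), (19.32607650756836, 101.77519989013672), 22.348983764648438)
-67.81340876126109 [ 0.4004 -0.2519]
```

View pics/v8.png

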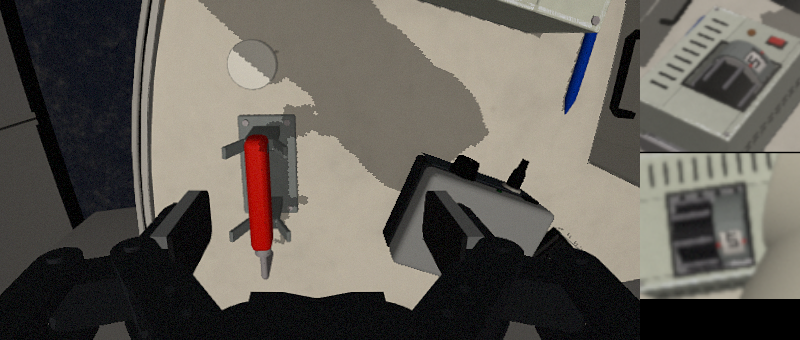

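Request:
{"api": "move_arm", "payload": {
  "jaw": [0,0,0,0,0],
  "delta_pos": [
    [-0.012,-0.036,0],
    [-0.012,-0.036,0],
    [0,0,-0.035],
    [0,0,-0.035],
    [0,0,0]
  ],
  "yaw": [0.005,0,0,0,0]
}}

```text
time: 10.65
ee_pos: [0.4001, -0.2546, 0.2963]
tcp_rot: [-179.7, -0.4, 112.2]
wrist_force: [-0.7, 0.2, -0.8]
opening: 0.0853
grasp_force: 0.0
```

```bash
python3 hk.py;  python3 - <<'E'
from h import *
camera("wrist"); m=camera_model("wrist")
for t in HOOK:
    for r in pinpoint("wrist",t)[:1]: print(t,r["confidence"],r["xy"],atz(m,r["xy"],HOOK[t][2]))
E
```

```text
[ 302  140   34  167 5112]
[ 0.4006 -0.2546  0.2999] 112.27430571749927 ((401.99395751953125, -257.9095153808594), (18.08754539489746, 101.03927612304688), 22.27080535888672)
112.48445455942424 [ 0.4008 -0.2548]
tray_hook 0.66 [314.8, 220.1] [ 0.4012 -0.2591  0.066 ]
```

Request:
{"api": "move_arm", "payload": {
  "jaw": [0,0,0,0,0.9,0.9,0.9,0.9,0.9,0.9],
  "delta_pos": [
    [0.001,-0.003,-0.025],
    [0,0,-0.027],
    [0,0,-0.027],
    [0,0,0],
    [0,0,0],
    [0,0,0],
    [0,0,0],
    [0,0,0],
    [0,0,0],
    [0,0,0]
  ],
  "yaw": [0,0,0,0,0,0,0,0,0,0],
  "force": 50
}}

```text
time: 11.78
ee_pos: [0.4025, -0.2588, 0.2248]
tcp_rot: [179.9, 0.1, 112.2]
wrist_force: [-1.3, 0.1, 3.3]
opening: 0.0171
grasp_force: 48.8
```

Request:
{"api": "move_arm", "payload": {
  "jaw": [0.9,0.9,0.9,0.9,0.9,0.9,0.9,0.9,0.9,0.9],
  "delta_pos": [
    [0,0,0.015],
    [0,0,0.03],
    [0,0,0.035],
    [0,0,0.04],
    [0,0,0.04],
    [0.0044,0.0338,0],
    [0.0044,0.0338,0],
    [0.0044,0.0338,0],
    [0.0044,0.0338,0],
    [0.0044,0.0338,0]
  ],
  "yaw": [0,0,0,0,0,-0.018,-0.018,-0.018,-0.018,-0.018]
}}

```text
time: 12.62
ee_pos: [0.4239, -0.0882, 0.3839]
tcp_rot: [180.0, 0.0, 107.0]
wrist_force: [-0.5, 0.5, -0.5]
opening: 0.017
grasp_force: 49.0
```

Request:
{"api": "move_arm", "payload": {
  "jaw": [0.9,0.9,0.9,0.9,0.9,0.9,0.9,0.9,0.9,0.9],
  "delta_pos": [
    [0.0044,0.0338,0],
    [0.0044,0.0338,0],
    [0.0044,0.0338,0],
    [0.0044,0.0338,0],
    [0.0044,0.0338,0],
    [0.0044,0.0338,0],
    [0.0044,0.0338,0],
    [0.0044,0.0338,0],
    [0.0044,0.0338,0],
    [0.004,0.0338,0]
  ],
  "yaw": [-0.018,-0.018,-0.018,-0.018,-0.018,-0.018,-0.018,-0.018,-0.018,-0.014]
}}

```text
time: 13.45
ee_pos: [0.4676, 0.2502, 0.3837]
tcp_rot: [180.0, 0.0, 96.9]
wrist_force: [0.5, -0.4, -1.0]
opening: 0.0167
grasp_force: 49.0
```

Request:
{"api": "move_arm", "payload": {
  "jaw": [0.9,0.9,0.9,0.9],
  "delta_pos": [
    [0,0,-0.03],
    [0,0,-0.03],
    [0,0,-0.02],
    [0,0,0]
  ],
  "yaw": [0,0,0,0]
}}

```text
time: 13.78
ee_pos: [0.4668, 0.2482, 0.299]
tcp_rot: [-179.6, 0.1, 97.0]
wrist_force: [-0.6, 0.2, -1.3]
opening: 0.0168
grasp_force: 49.1
```

```bash
cat > tip.py <<'E'
from h import *
import sys
o=bot.get_obs(); p=o["ee_pos"]; yw=np.radians(o["tcp_rot"][2]+180); print(o["time"],p,o["tcp_rot"],o["opening"],o["grasp_force"])
c,s=np.cos(yw),np.sin(yw); zt=p[2]-.2248+.021; e=np.array([p[0]+.085*c,p[1]+.085*s,zt]); print("tip expected",e)
ims=[]
for n in("scene","top","wrist"):
    im=camera(n).copy(); m=camera_model(n)
    for t in("hook_tip","tray_hole"):
        for r in pinpoint(n,t)[:1]: print(n,t,round(r["confidence"],2),np.round(r["xy"],1),atz(m,r["xy"],zt if t=="hook_tip" else .022))
    print(n,"tip exp px",proj(m,e),"hole exp px",proj(m,[.4785,.1635,.022]))
    save(sys.argv[1]+n+".png",im)
E
python3 tip.py t1
```

```text
13.7833 [0.4668 0.2482 0.299 ] [-179.6182    0.146    97.0228] 0.016839646929972207 49.1067910194397
tip expected [0.4772 0.1639 0.0952]
scene hook_tip 0.68 [212.1 267.9] [0.481  0.1652 0.0952]
scene tray_hole 0.66 [215.8 295.4] [0.4823 0.1678 0.022 ]
scene tip exp px [214.2239 268.4636] hole exp px [219.0664 294.8664]
top hook_tip 0.69 [196.5 182.8] [0.4835 0.1609 0.0952]
top tray_hole 0.79 [207.1 190.5] [0.4802 0.1612 0.022 ]
top tip exp px [195.0796 185.6003] hole exp px [206.1313 191.2233]
wrist tip exp px [314.4998 360.2932] hole exp px [316.3436 297.0183]
```

Request:
{"api": "move_arm", "payload": {
  "jaw": [0.9,0.9,0.9,0.9],
  "delta_pos": [
    [0,0,-0.025],
    [0,0,-0.025],
    [0,0,-0.014],
    [0,0,0]
  ],
  "yaw": [0,0,0,0]
}}

```text
time: 14.57
ee_pos: [0.467, 0.2479, 0.2368]
tcp_rot: [-179.8, 0.1, 97.0]
wrist_force: [0.5, -0.7, -1.4]
opening: 0.0175
grasp_force: 49.2
```

```bash
python3 tip.py t2; python3 -c "
import cv2,numpy as np
a=cv2.imread('pics/t2scene.png')[240:340,150:280]; b=cv2.imread('pics/t2top.png')[150:230,150:280]; c=cv2.imread('pics/t2wrist.png')[200:400,200:450]
cv2.imwrite('pics/v9.png',np.vstack([np.hstack([cv2.resize(a,(400,300),interpolation=2),cv2.resize(b,(400,300),interpolation=2)]),np.hstack([cv2.resize(c,(375,300)),np.zeros((300,425,3),np.uint8)])]))"
```

```text
14.5667 [0.467  0.2479 0.2368] [-179.7589    0.0925   96.9824] 0.017511013042840914 49.19730842113495
tip expected [0.4773 0.1636 0.033 ]
scene hook_tip 0.93 [217.  291.3] [0.48   0.1653 0.033 ]
scene tray_hole 0.76 [217.3 294.3] [0.4819 0.1645 0.022 ]
scene tip exp px [218.7658 291.3715] hole exp px [219.0664 294.8664]
top hook_tip 0.8 [206.3 188. ] [0.4842 0.1596 0.033 ]
top tray_hole 0.68 [205.6 189.6] [0.4825 0.165  0.022 ]
top tip exp px [204.5688 190.8373] hole exp px [206.1313 191.2233]
wrist tip exp px [314.7406 363.3068] hole exp px [316.6222 351.3906]
```

View pics/v9.png

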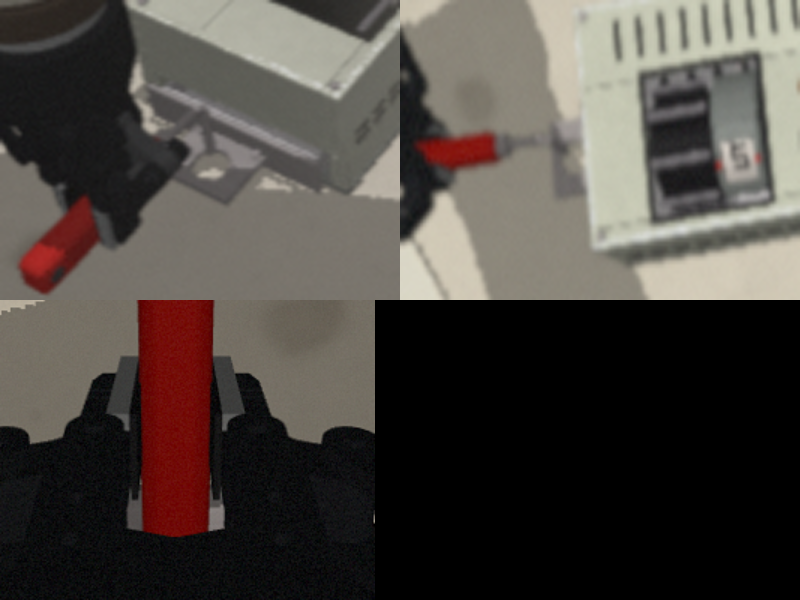

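Request:
{"api": "move_arm", "payload": {
  "jaw": [0.9,0.9,0.9,0.9,0.9],
  "delta_pos": [
    [-0.001,0.001,-0.006],
    [0,0,-0.006],
    [0,0,-0.005],
    [0,0,-0.004],
    [0,0,0]
  ],
  "yaw": [0,0,0,0,0]
}}

```text
time: 15.43
ee_pos: [0.4664, 0.2492, 0.2173]
tcp_rot: [-179.9, 0.0, 97.0]
wrist_force: [-0.4, 0.2, -1.8]
opening: 0.0171
grasp_force: 49.2
```

Request:
{"api": "move_arm", "payload": {
  "jaw": [0.9,0.9,0.9,0.9,0.9,0.9,0.9,0.9,0.9,0.9],
  "delta_pos": [
    [0,0,-0.002],
    [-0.001,0.009,0],
    [-0.001,0.009,0],
    [-0.001,0.009,0],
    [-0.001,0.009,0],
    [-0.001,0.009,0],
    [-0.001,0.009,0],
    [-0.001,0.009,0],
    [-0.001,0.006,0],
    [0,0,0]
  ],
  "yaw": [0,0,0,0,0,0,0,0,0,0]
}}

```text
time: 16.27
ee_pos: [0.4586, 0.3196, 0.2166]
tcp_rot: [180.0, -0.0, 97.1]
wrist_force: [-0.1, 0.2, -1.9]
opening: 0.0172
grasp_force: 49.5
```

```bash
python3 tip.py t3
```

```text
16.2667 [0.4586 0.3196 0.2166] [179.9872  -0.0035  97.0605] 0.017231471171284492 49.53139543533325
tip expected [0.469  0.2353 0.0128]
scene tray_hole 0.64 [193.7 322.9] [0.4707 0.2313 0.022 ]
scene tip exp px [193.4555 328.1358] hole exp px [219.0664 294.8664]
top hook_tip 0.77 [180.2 194.8] [0.4726 0.2308 0.0128]
top tray_hole 0.64 [177.5 192.2] [0.4774 0.2339 0.022 ]
top tip exp px [178.3109 196.2565] hole exp px [206.1313 191.2233]
wrist tip exp px [317.3313 365.1287] hole exp px [318.2517 466.3543]
```

Request:
{"api": "move_arm", "payload": {
  "jaw": [0.9,0.9,0.9,0.9],
  "delta_pos": [
    [0,0.002,0],
    [-0.001,0.002,0],
    [0,0.002,0],
    [0,0,0]
  ],
  "yaw": [0,0,0,0]
}}

```text
time: 17.05
ee_pos: [0.458, 0.3226, 0.2154]
tcp_rot: [-180.0, 0.4, 96.9]
wrist_force: [5.3, -15.9, -4.3]
opening: 0.0171
grasp_force: 49.3
```

Request:
{"api": "move_arm", "payload": {
  "jaw": [0.9,0.9,0.9,0.9,0.9,0.9,0.9,0.9,0.9,0.9],
  "delta_pos": [
    [0,-0.004,0],
    [0.001,-0.004,0],
    [0,0,0],
    [0,0,0.008],
    [0,0,0.012],
    [0,0,0.02],
    [0,0,0.03],
    [0,0,0.03],
    [0,0,0.03],
    [0,0,0.035]
  ],
  "yaw": [0,0,0,0,0,0,0,0,0,0]
}}

```text
time: 17.88
ee_pos: [0.4582, 0.3164, 0.384]
tcp_rot: [180.0, -0.0, 97.0]
wrist_force: [0.4, -0.9, -1.5]
opening: 0.0171
grasp_force: 49.7
```

```bash
python3 tip.py t4; python3 hk.py
```

```text
17.8833 [0.4582 0.3164 0.384 ] [179.9814  -0.0254  97.0096] 0.01706974368961975 49.68553125858307
tip expected [0.4686 0.232  0.1802]
scene hook_tip 0.75 [177.3 258.9] [0.4733 0.2288 0.1802]
scene tray_hole 0.61 [196.7 320.4] [0.4704 0.2248 0.022 ]
scene tip exp px [177.7961 261.6297] hole exp px [219.0664 294.8664]
top hook_tip 0.92 [147.2 180.5] [0.4714 0.2314 0.1802]
top tray_hole 0.69 [179.3 193.6] [0.4738 0.2293 0.022 ]
top tip exp px [146.7987 181.8737] hole exp px [206.1313 191.2233]
wrist tip exp px [317.2863 371.016 ] hole exp px [318.5259 315.6023]
[ 291  144   52  214 9958]
[0.4586 0.3164 0.3807] 96.99191828127984 ((465.630859375, 252.64727783203125), (40.35448455810547, 194.61708068847656), 7.225648403167725)
-83.04395069262225 [0.4646 0.2611]
```

Request:
{"api": "move_arm", "payload": {
  "jaw": [0.9,0.9,0.9,0.9,0.9,0.9],
  "delta_pos": [
    [-0.003,-0.036,0],
    [-0.004,-0.036,0],
    [-0.003,-0.036,0],
    [-0.004,-0.036,0],
    [-0.003,-0.036,0],
    [0,0,0]
  ],
  "yaw": [0.016,0.016,0.016,0.016,0.016,0]
}}

```text
time: 18.88
ee_pos: [0.4409, 0.1322, 0.3818]
tcp_rot: [-180.0, 0.1, 101.4]
wrist_force: [-0.1, 0.5, -1.9]
opening: 0.0173
grasp_force: 49.8
```

```bash
python3 tip.py t5; python3 - <<'E'
from h import *
m=camera_model("wrist")
for t,z in (("tray_hole",.022),("tray_pan",0.0)):
    for r in outline_of("wrist",t)[:1]: 
        v,u=np.where(r["mask"]); print(t,r["confidence"],u.min(),u.max(),v.min(),v.max())
for d in (.062,.066,.070): print(d,proj(m,np.array([.4787-.126*d,.163+.992*d,.022])))
a=cv2.imread("pics/t5wrist.png"); b=cv2.imread("pics/t5top.png")[150:230,150:270]; c=cv2.imread("pics/t5scene.png")[230:340,150:300]
z=np.zeros((600,640,3),np.uint8); z[:400]=a; z[400:,:300]=cv2.resize(b,(300,200),interpolation=2); z[400:,310:583]=cv2.resize(c,(273,200),interpolation=2)
cv2.imwrite("pics/v10.png",z)
E
```

```text
18.8833 [0.4409 0.1322 0.3818] [-179.966     0.0852  101.4189] 0.01725687950727488 49.75048005580902
tip expected [0.4578 0.0488 0.178 ]
scene hook_tip 0.58 [263.6 200. ] [0.4606 0.0488 0.178 ]
scene tray_hole 0.69 [196.1 323.2] [0.467  0.2293 0.022 ]
scene tip exp px [264.8156 200.6741] hole exp px [219.0664 294.8664]
top hook_tip 0.67 [234.6 187.2] [0.4546 0.0523 0.178 ]
top tray_hole 0.91 [181.2 194.4] [0.4718 0.2245 0.022 ]
top tip exp px [236.3237 185.6499] hole exp px [206.1313 191.2233]
wrist tray_hole 0.83 [369.6  74.9] [0.4691 0.2323 0.022 ]
wrist tip exp px [313.529  374.5558] hole exp px [361.8747 153.0387]
tray_hole 0.47 291 342 143 357
tray_pan 0.56 297 439 56 191
0.062 [369.5082  84.1277]
0.066 [370.0063  79.4613]
0.07 [370.5057  74.7724]
```

View pics/v10.png

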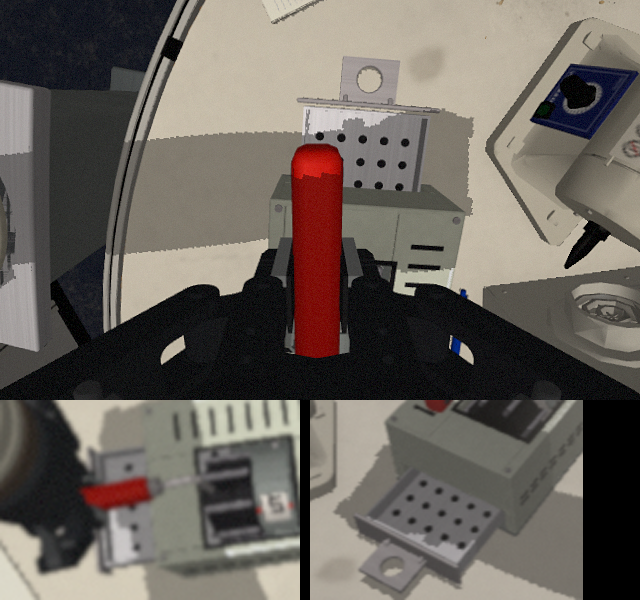

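Request:
{"api": "move_arm", "payload": {
  "jaw": [0.9,0.9,0.9,0.9,0.9,0.9,0.9,0.9,0.9,0.9],
  "delta_pos": [
    [-0.0035,-0.036,0],
    [-0.0035,-0.036,0],
    [-0.0035,-0.036,0],
    [-0.0035,-0.036,0],
    [-0.0035,-0.036,0],
    [-0.0035,-0.036,0],
    [-0.0035,-0.036,0],
    [-0.0035,-0.036,0],
    [-0.0035,-0.036,0],
    [-0.0035,-0.036,0]
  ],
  "yaw": [0.017,0.017,0.017,0.017,0.017,0.017,0.017,0.017,0.017,0.017]
}}

```text
time: 20.27
ee_pos: [0.4063, -0.2252, 0.3818]
tcp_rot: [180.0, 0.0, 111.4]
wrist_force: [1.2, 0.9, -0.5]
opening: 0.0169
grasp_force: 49.7
```

Request:
{"api": "move_arm", "payload": {
  "jaw": [0.9,0.9,0.9,0.9],
  "delta_pos": [
    [-0.0035,-0.031,0],
    [0,0,-0.03],
    [0,0,-0.03],
    [0,0,0]
  ],
  "yaw": [0.017,0,0,0]
}}

```text
time: 20.6
ee_pos: [0.4023, -0.2545, 0.3162]
tcp_rot: [-179.7, -0.4, 112.2]
wrist_force: [-1.5, 0.6, -1.2]
opening: 0.0171
grasp_force: 49.6
```

```bash
python3 tip.py t6; python3 - <<'E'
from h import *
for n in("scene","top"):
    camera(n); m=camera_model(n)
    for t in("tray_hook","cradle_seat","cradle"):
        for r in pinpoint(n,t)[:1]: print(n,t,r["confidence"],np.round(r["xy"],1))
E
```

```text
20.6 [ 0.4023 -0.2545  0.3162] [-179.7352   -0.3767  112.2256] 0.017145493780415518 49.64962720870972
tip expected [ 0.4345 -0.3332  0.1124]
scene tray_hole 0.81 [195.5 323.2] [0.4678 0.2299 0.022 ]
scene tip exp px [385.3444 137.7813] hole exp px [219.0664 294.8664]
top tray_hole 0.66 [178.3 194. ] [0.4729 0.2318 0.022 ]
top tip exp px [421.6574 199.3573] hole exp px [206.1313 191.2233]
wrist tip exp px [313.9209 357.5586] hole exp px [ 601.9489 -244.9215]
scene tray_hook 0.83 [381.2 139.3]
scene cradle_seat 0.63 [379.3 176.5]
scene cradle 0.91 [375.6 200. ]
```

Request:
{"api": "move_arm", "payload": {
  "jaw": [0.9,0.9,0.9,0.9,0.9],
  "delta_pos": [
    [0,-0.003,0],
    [0,0,-0.03],
    [0,0,-0.03],
    [0,0,-0.02],
    [0,0,0]
  ],
  "yaw": [0,0,0,0,0]
}}

```text
time: 21.87
ee_pos: [0.4021, -0.2571, 0.2374]
tcp_rot: [-179.8, -0.3, 112.3]
wrist_force: [-0.6, 0.4, -1.8]
opening: 0.0171
grasp_force: 49.7
```

Request:
{"api": "move_arm", "payload": {
  "jaw": [0.9,0.9,0.9,0.9,0.9],
  "delta_pos": [
    [0,-0.001,-0.006],
    [0,0,-0.004],
    [0,0,-0.003],
    [0,0,0],
    [0,0,0]
  ],
  "yaw": [0,0,0,0,0]
}}

```text
time: 22.28
ee_pos: [0.4035, -0.2587, 0.2294]
tcp_rot: [180.0, 0.0, 112.3]
wrist_force: [-0.6, -0.3, -1.7]
opening: 0.0172
grasp_force: 49.7
```

Request:
{"api": "move_arm", "payload": {
  "jaw": [0.9,0.9,0.9,0.9,0.9],
  "delta_pos": [
    [-0.001,0,-0.002],
    [0,0,-0.001],
    [0,0,-0.001],
    [0,0,0],
    [0,0,0]
  ],
  "yaw": [0,0,0,0,0]
}}

```text
time: 22.7
ee_pos: [0.4023, -0.2586, 0.2249]
tcp_rot: [180.0, 0.0, 112.3]
wrist_force: [0.3, 0.5, 1.0]
opening: 0.0171
grasp_force: 50.2
```

Request:
{"api": "move_arm", "payload": {
  "jaw": [0.6,0.4,0.2,0,0,0,0],
  "delta_pos": [
    [0,0,0],
    [0,0,0],
    [0,0,0],
    [0,0,0],
    [0,0,0],
    [0,0,0],
    [0,0,0]
  ],
  "yaw": [0,0,0,0,0,0,0]
}}

```text
time: 23.28
ee_pos: [0.4023, -0.2586, 0.2247]
tcp_rot: [-180.0, 0.0, 112.3]
wrist_force: [-0.2, -0.6, -0.3]
opening: 0.0854
grasp_force: 0.0
```

Request:
{"api": "move_arm", "payload": {
  "jaw": [0,0,0,0,0,0],
  "delta_pos": [
    [0,0,0.01],
    [0,0,0.02],
    [0,0,0.03],
    [0,0,0.03],
    [0,0,0],
    [0,0,0]
  ],
  "yaw": [0,0,0,0,0,0]
}}

```text
time: 23.78
ee_pos: [0.4026, -0.2588, 0.3171]
tcp_rot: [179.9, 0.2, 112.3]
wrist_force: [-0.9, -0.5, -0.2]
opening: 0.0854
grasp_force: 0.0
```

```bash
python3 hk.py; python3 - <<'E'
from h import *
for n in("wrist","scene","top"):
    camera(n); m=camera_model(n)
    for t in HOOK:
        for r in pinpoint(n,t)[:1]: print(n,t,round(r["confidence"],2),np.round(r["xy"],1),atz(m,r["xy"],HOOK[t][2]))
E
```

```text
[ 301  124   30  155 4338]
[ 0.4024 -0.2587  0.3155] 112.28953656301569 ((400.1228332519531, -255.25625610351562), (17.48115348815918, 97.84291076660156), 22.19799041748047)
112.37850377392782 [ 0.3991 -0.2525]
wrist cradle 0.79 [314.6 180.1] [ 0.3993 -0.2566  0.    ]
wrist cradle_seat 0.77 [314.2 201.3] [ 0.3989 -0.2554  0.066 ]
scene tray_hook 0.51 [377.5 172.2] [ 0.4103 -0.2667  0.066 ]
scene cradle 0.82 [375.7 197.9] [ 0.4029 -0.258   0.    ]
scene cradle_seat 0.85 [375.1 173.4] [ 0.4123 -0.2597  0.066 ]
top cradle 0.61 [257.3 186. ] [0.4937 0.0435 0.    ]
```

```bash
python3 -c "
from h import *
print(bot.get_obs()['wrist_force']); print(bot.job_done())"
```

```text
[-0.6156 -0.0554  0.5183]
the job is handed in; nothing more can be done
None
```

I handed the job in at about 24 s: the window shows 5, the tray is drawn out to its stop (about 68 mm by the wrist camera), and the hook is released and level in its cradle. The hand-in did not report whether it passed.

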